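Weigh two look-alike counterweights and socket the heavier

ROBOT

A 6-joint arm with a two-finger parallel gripper is mounted at the origin on the work surface. World frame = base frame: x ahead of the robot, y to its left, z up, the work surface at z = 0. Lengths are in m, angles in degrees, forces in N, time in s.
With the tool pointing down it reaches from about 0.4 to 0.825 m from the base axis. Payload 7 kg.
Tool frame: the origin (TCP) lies on the centre line of the jaws, within the pads' length; the fingertips stand 11 mm ahead of it and the grasp point (between the pads) lies 8 mm behind it; z points along the fingers, y is the direction in which the jaws open and shut (so a half turn about z gives the same grasp; the last joint's range is limited). The gripper opens to 88 mm and grips with 3 to 60 N. Pads are 19 mm wide; open, the fingers measure 130 mm over their backs; the gripper's body (78 mm by 193 mm) begins 47 mm behind the grasp point.
Start: joints at [-47.722, 20.546, 0.682, 0, -70.136, -16.507], TCP at [0.293, -0.608, 0.238] pointing down, gripper open.
Joint ranges: [-176.03, 176.03], [-82.01, 121.73], [-58.28, 71.71], [-173.87, 95.51], [-174.79, -0.11], [-173.66, 173.66]. Speed limits (degrees/s): [136.94, 136.94, 172.46, 180, 180, 180].

INTERFACE

Orientations are given as [roll, pitch, yaw] about the fixed x, y, z axes, in that order (R = Rz(yaw) Ry(pitch) Rx(roll)).
In Python, from plant import ctrl, cams, order gives the robot as it stands.
- The arm moves only by the tool jog_arm, never from a script. Its argument "motion" is a list of rows, each an object with "offset": the shift along the tool's x, y, z in mm, a list of three; "roll": the turn about the tool's z in rad; "hand": the finger opening in mm, from 0 to 87.6. A call has 1 to 20 rows; each row is the pose to reach, as a shift and turn from the pose commanded when the call began, along the tool's axes at that moment; what a row does not reach only later rows make up. A row lasts 1/12 s, in which the tool goes at most 41.7 mm and 7.16 degrees, less where a joint would pass 70% of its speed; a pose out of reach is approached as far as the arm can. A call with a gripper value outside its range is refused whole. The fingers move at their own pace and stop on an object; the grip force is fixed at half the most. Time passes only in rows, so rows that repeat a pose let the fingers close. It gives the time, the measured TCP pose, the force and the opening at its end, in the units of the state.
- ctrl.get_obs(): the state, without advancing time (a new reading comes with each control period).
- cams.snapshot(name): name is "scene" or "top"; returns a dict with "img" (480x640x3 uint8, red, green, blue), "K" (3x3 intrinsics, pixels), "cam_to_world" (4x4, takes a point from camera to world coordinates). Camera axes: x right, y down, z forward; pixel columns grow to the right and rows downward; lengths in m; the calibration is good to about 2 mm. A picture is of the moment at which its call begins. There is no depth.
- order.close_job(): hands the job in, once; it reports no verdict.
The state is a dict: "clock": time; "joint_pos": joint angles; "qvel": joint speeds; "tau": joint torques, N m; "tool_pos": TCP position; "orientation": TCP orientation; "force": force on the tool from outside, world axes, zero at the start; "moment": the same for the moment, N m; "opening": finger opening in m.
Only numpy, scipy, OpenCV 4.12 (cv2) and the standard library are available. Lean on these libraries where they do the work, as an engineer would, in place of code of your own. Each camera call takes 0.05 s, during which the arm holds its last target. There are 200 camera calls.

TASK

Of the two look-alike counterweights on the mat, the microscope arm needs the heavier one. Stand one on each pan of the little balance, let go and wait for it to settle; then take the one whose side dropped and push it down into the blue spring-jawed socket, past the jaws, until it bottoms firmly on the hidden stop, leaning on it for a moment but without forcing it, and let go. Leave the other standing on its pan and do not disturb the lens, the driver or the slide box.

Things in the scene. Friction and masses are not known exactly. Their poses are not given: they have to be found in the camera images.
- weight_a: counterweight; looks just like the other, either may be the heavier (about 0.17 and 0.31 kg). Upright aluminium can, 44 mm diameter (foot chamfered to 38 mm), 40 mm tall, yellow band, on it a black round grip stem of 20 mm diameter, 46 mm long; 86 mm in all. Hold it by the stem, which bears 60 N of grip. Origin: centre of its underside, z up. A sealed core rattles slightly inside. Starts on the black mat
- weight_b: counterweight; looks just like the other, either may be the heavier (about 0.17 and 0.31 kg). Upright aluminium can, 44 mm diameter (foot chamfered to 38 mm), 40 mm tall, yellow band, on it a black round grip stem of 20 mm diameter, 46 mm long; 86 mm in all. Hold it by the stem, which bears 60 N of grip. Origin: centre of its underside, z up. A sealed core rattles slightly inside. Starts on the black mat
- rack: black rubber mat on the table, 200 mm (x) by 85 mm (y), 8 mm thick, fixed; origin at the centre of its underside. The counterweights start on it about 120 mm apart along its x axis. Mat and socket may be on either side of the balance
- balance: small white pivot balance, fixed to the table: base 100 mm (x) by 90 mm (y), 12 mm thick, two cheeks up to 70 mm high, orange beam along its y axis on a pivot along x, 55 mm above the table, and a red needle up to 94 mm high. Origin: centre of its underside. The balance bears 20 N
- beam (a joint): angle of the orange beam (rad), 0 level; positive when the left (+y) pan is up and the right (-y) pan down. A soft spring of 1.1 N m/rad centres it, so a pan yields about 1 mm per 0.11 N: one counterweight alone tips the beam by about 0.15 (lighter) or 0.28 (heavier), both together by about 0.12 towards the heavier; it settles in under 1 s
- pan_left_floor (a point): centre of the inner floor of the steel pan (inner diameter about 60 mm, rim 5 mm above this point) at the left (balance's +y) end of the balance, 100 mm from the pivot. The pan always stays level, and sinks and rises with the beam; 65 mm above the table when level
- pan_right_floor (a point): centre of the inner floor of the steel pan (inner diameter about 60 mm, rim 5 mm above this point) at the right (balance's -y) end of the balance, 100 mm from the pivot. The pan always stays level, and sinks and rises with the beam; 65 mm above the table when level
- holder: blue socket, fixed to the table, 90 by 90 mm; top plate with its upper face 50 mm above the origin, in its middle an upright round hole of 46.5 mm diameter with a 3 mm chamfer. Origin: centre of its underside, z up. Two red jaws under the plate, sprung along its y, begin 12 mm below the upper face and are fully open once the can is 25 mm below it
- socket_mouth (a point): centre of the socket's hole, at the upper face. Pushing a can by its stem past the jaws takes roughly 5 to 16 N, and sliding on about 2 to 9 N; its own weight will not do it. The jaws then hold it
- stop_mount: fixed brass collar on the socket's base, origin 44 mm below the mouth, carrying an adjustable round brass stop. The stop's face is set anywhere from 26 to 38 mm below the mouth: too deep to measure well, it is felt as a hard end. The can is home once 8 N or more have reached the stop for 0.2 s: a push of about 20 N on the stem does it. More than 30 N on the stop damages it
- objective: bystander: brass microscope lens standing on the table, 34 mm diameter, 50 mm tall; origin at the centre of its underside
- driver: bystander: screwdriver with a green handle lying on the table; origin under its middle
- slidebox: bystander: blue slide box, 60 by 85 mm, 30 mm tall; origin at the centre of its underside
Things that resemble listed ones, but are neither listed nor needed, are in the scene too. Leave any red or turquoise look-alike of the weight_a alone.

How it is judged:
By the outcome, as a careful person would: the job done as asked, in the order asked, and still so for the second after the job is handed in, with the robot touching nothing.
It also fails if it takes over 72 s, if anything falls off the work surface, if the arm or the gripper's body presses on something with over 40 N, if the wrist force passes 120 N, or if a joint passes its speed limit or range.

## Working session

There is one attempt and no reset: what is moved stays moved. The work goes in short steps, Python scripts to look and compute and a tool call to move; the robot and the scene stay as the last step left them, time stands still between calls to the robot, and variables do not carry over. Pictures are saved under pics/ and viewed, about 8 in all and at most 12, crops included, and the job is handed in when it is done.

Besides the shell and the picture viewer there is one more tool, called after "Call:" as name(argument=value, ...) on one line, values as JSON. jog_arm: Moves the arm, as the interface text tells. Its arguments: {"type":"object","properties":{"motion":{"type":"array"}},"required":["motion"]}

```bash
mkdir -p pics; ls; cat > h.py <<'E'
import numpy as np, cv2
from plant import ctrl, cams, order
def snap(n,f=None):
    s=cams.snapshot(n)
    if f: cv2.imwrite('pics/'+f,s['img'][:,:,::-1])
    np.savez('last_%s.npz'%n,**s); return s
def ray(s,u,v,z):
    d=s['cam_to_world'][:3,:3]@np.linalg.solve(s['K'],[u,v,1]); o=s['cam_to_world'][:3,3]
    return o+d*(z-o[2])/d[2]
def proj(s,p):
    T=np.linalg.inv(s['cam_to_world']); q=s['K']@(T[:3,:3]@np.array(p)+T[:3,3]); return q[:2]/q[2]
E
python3 - <<'E'
from h import *
for n in('top','scene'):
    s=snap(n,n+'0.png'); print(s['K'],s['cam_to_world'].round(3))
print(ctrl.get_obs())
E
```

```text
pics
[[487.17727599   0.         321.19069346]
 [  0.         487.17727599 237.83391696]
 [  0.           0.           1.        ]] [[-0.106 -0.971  0.213  0.341]
 [-0.994  0.102 -0.027 -0.02 ]
 [ 0.005 -0.215 -0.977  1.043]
 [ 0.     0.     0.     1.   ]]
[[519.58170343   0.         331.49646546]
 [  0.         519.58170343 236.85550919]
 [  0.           0.           1.        ]] [[-0.532  0.511 -0.675  1.206]
 [ 0.846  0.319 -0.426  0.392]
 [-0.003 -0.798 -0.603  0.658]
 [ 0.     0.     0.     1.   ]]
{'clock': 0.1, 'joint_pos': array([-4.77230739e+01,  2.05881304e+01,  6.40066122e-01, -1.76118128e-02,
       -7.01352180e+01, -1.65086442e+01]), 'qvel': array([ 0.05605142, -0.18067887,  0.04886255, -0.01615557,  0.01408205,
        0.03556592]), 'tau': array([-2.50998710e-03, -5.84162593e+01,  2.93753850e+01,  7.01547951e+00,
        1.02282269e-02, -5.59702062e-05]), 'tool_pos': array([ 0.29326546, -0.60751113,  0.23671565]), 'orientation': array([ 1.79915446e+02, -7.79304521e-03, -1.54237709e+02]), 'force': array([-0.00199022,  0.79739252, -0.68439214]), 'moment': array([-0.03831357,  0.01691268,  0.03267837]), 'opening': 0.08740200210279997}
```

View pics/top0.png

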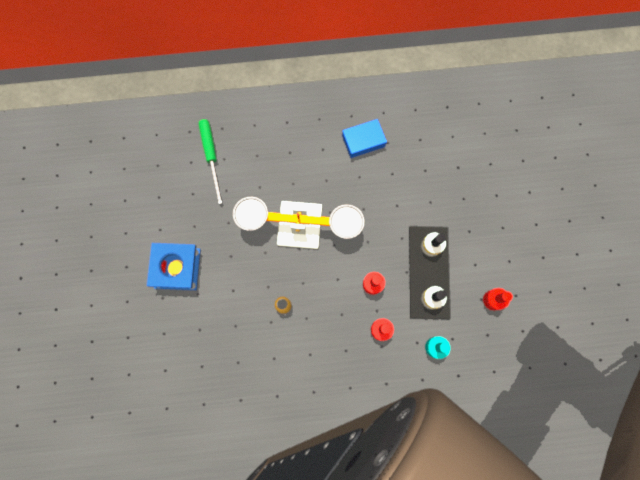

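View pics/scene0.png

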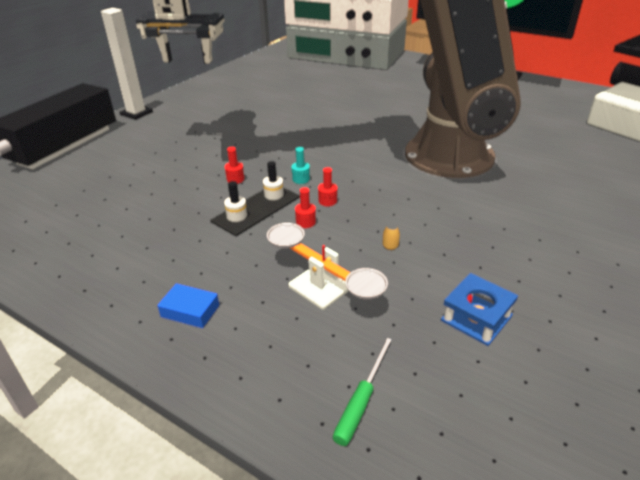

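Top picture: the counterweights (pale can, black stem, on the mat) are at about (434,244) and (434,298). Red look-alikes are at (374,283), (383,330) and (498,299), and a turquoise one at (439,348). The pans are at (250,213) and (346,221), and the socket is at (173,267). The scene view agrees, with the cans at (235,208) and (273,187). Next is one close crop to confirm the choice, plus measurements.

```bash
python3 - <<'E'
from h import *
t=dict(np.load('last_top.npz')); s=dict(np.load('last_scene.npz'))
a=cv2.resize(t['img'][195:325,340:520],None,fx=4,fy=4,interpolation=cv2.INTER_CUBIC)[:,:,::-1]
c=cv2.resize(t['img'][185:300,140:380],None,fx=3,fy=3,interpolation=cv2.INTER_CUBIC)[:,:,::-1]
b=cv2.resize(s['img'][140:240,200:360],None,fx=3,fy=3,interpolation=cv2.INTER_CUBIC)[:,:,::-1]
cv2.imwrite('pics/c1.png',a); 
c2=np.zeros((660,720,3),np.uint8); c2[:345]=c; c2[350:650,:480]=b; cv2.imwrite('pics/c2.png',c2[:600])
for n,(u,v) in dict(panL=(250,213),panR=(346,221)).items(): print(n,ray(t,u,v,.07).round(4))
# mat corners
m=(t['img'].max(2)<50).astype(np.uint8); m[:, :400]=0; m[330:]=0; m[:215]=0; m[:,460:]=0
m=cv2.morphologyEx(m,cv2.MORPH_CLOSE,np.ones((25,25)))
r=cv2.minAreaRect(cv2.findNonZero(m)); P=[ray(t,u,v,.008) for u,v in cv2.boxPoints(r)]; print('mat',np.round(P,4)[:,:2],np.mean(P,0).round(4))
E
```

```text
panL [0.6214 0.0937 0.07  ]
panR [ 0.5837 -0.1016  0.07  ]
mat [[ 0.5395 -0.2882]
 [ 0.5381 -0.3033]
 [ 0.4091 -0.2851]
 [ 0.4104 -0.2703]] [ 0.4743 -0.2867  0.008 ]
```

View pics/c1.png

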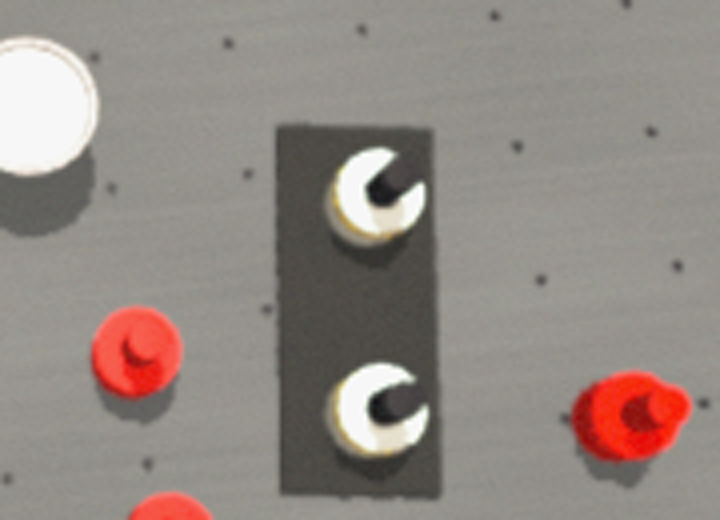

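View pics/c2.png

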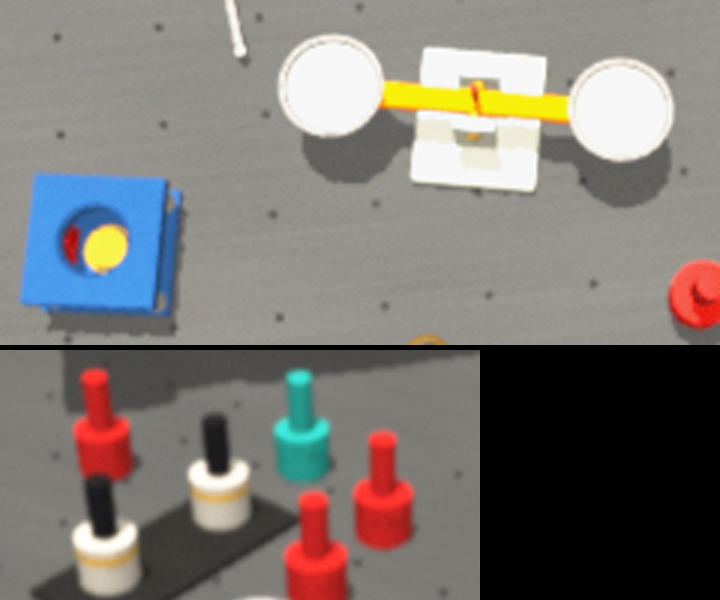

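```bash
cat >> h.py <<'E'
def off(target,obs=None):
    from scipy.spatial.transform import Rotation as Ro
    o=obs or ctrl.get_obs(); R=Ro.from_euler('xyz',o['orientation'],degrees=True).as_matrix()
    return (R.T@(np.array(target)-o['tool_pos'])*1000).round(1)
E
python3 - <<'E'
from h import *
t=dict(np.load('last_top.npz')); s=dict(np.load('last_scene.npz'))
f=lambda x,y,k,u0,v0:((x+.5)/k-.5+u0,(y+.5)/k-.5+v0)
for n,tt,ss,z in [('canfar',f(380,194,4,340,195),f(107,191,3,200,140),.048),('cannear',f(381,409,4,340,195),f(219,130,3,200,140),.048),
  ('panL',f(331,86,3,140,185),(367.5,283),.07),('panR',f(620,110,3,140,185),(286,234.5),.07),('hole',f(94,241,3,140,185),(482,299),.05)]:
    print(n,np.round(tt,1),ray(t,*tt,z).round(4),ray(s,*ss,z).round(4))
print(off([.5,-.28,.24]))
E
```

```text
canfar [434.6 243.1] [ 0.5226 -0.282   0.048 ] [ 0.5317 -0.2764  0.048 ]
cannear [434.9 296.9] [ 0.4118 -0.2651  0.048 ] [ 0.4231 -0.2596  0.048 ]
panL [250.  213.3] [0.6207 0.0937 0.07  ] [0.625  0.0958 0.07  ]
panR [346.3 221.3] [ 0.583  -0.1022  0.07  ] [ 0.5874 -0.1007  0.07  ]
hole [171. 265.] [0.5335 0.2658 0.05  ] [0.5385 0.2674 0.05  ]
[-328.5  205.1   -3. ]
```

```bash
cat >> h.py <<'E'
from scipy.optimize import minimize, least_squares
def circ(x,y,z,r,n=60):
    a=np.linspace(0,2*np.pi,n); return np.c_[x+r*np.cos(a),y+r*np.sin(a),0*a+z]
def box(s,P):
    q=np.array([proj(s,p) for p in P]); return np.r_[q.min(0)-.5+.5,q.max(0)]
def mbox(s,win,fn):
    u0,v0,u1,v1=win; k=8
    im=cv2.resize(s['img'][v0:v1,u0:u1],None,fx=k,fy=k,interpolation=cv2.INTER_LINEAR).astype(int)
    m=fn(im).astype(np.uint8); n,l,st,c=cv2.connectedComponentsWithStats(m); i=1+st[1:,4].argmax()
    x,y,w,h=st[i,:4]; return np.array([x/k+u0,y/k+v0,(x+w)/k+u0,(y+h)/k+v0])-.5
def fit(s,b,shape,use,x0):
    r=least_squares(lambda p:(box(s,shape(*p))-b)[use],x0,x_scale=.01); return r.x, (box(s,shape(*r.x))-b)
E
python3 - <<'E'
from h import *
t=dict(np.load('last_top.npz')); s=dict(np.load('last_scene.npz'))
pale=lambda th:(lambda i:(i.min(2)>th)|((i[:,:,0]>th)&(i[:,:,1]>th-20)))
can=lambda x,y:np.r_[circ(x,y,.048,.022),circ(x,y,.011,.022),circ(x,y,.008,.019)]
pan=lambda x,y:circ(x,y,.07,.0315)
for n,tw,sw,sh,x0,ut,us,th in [('far',(415,225,455,270),(215,190,255,230),can,(.52,-.28),[0,1,3],[0,2,3],120),
  ('near',(415,278,455,320),(255,170,292,208),can,(.41,-.265),[0,1,3],[0,2,3],120),
  ('panL',(225,190,267,236),(340,262,392,303),pan,(.62,.094),[0,1,3],[1,2,3],170),('panR',(331,195,372,245),(260,220,305,246),pan,(.583,-.1),[1,2,3],[0,1,3],170)]:
    for S,w,u in((t,tw,ut),(s,sw,us)):
        b=mbox(S,w,pale(th)); x,r=fit(S,b,sh,u,x0); print(n,b.round(1),x.round(4),r.round(1))
hb=lambda i:(i[:,:,2]>140)&(i[:,:,0]<90)
hol=lambda yaw:(lambda x,y:np.array([[x,y,.05]])+np.array([[c*np.cos(yaw)-d*np.sin(yaw),c*np.sin(yaw)+d*np.cos(yaw),0] for c,d in[(.045,.045),(.045,-.045),(-.045,-.045),(-.045,.045)]]))
E
```

```text
far [420.9 231.1 446.2 255.6] [ 0.5254 -0.2833] [-0.   0.3 -0.7 -0.4]
far [214.5 189.5 254.5 221.6] [ 0.5291 -0.2837] [ 8.6  6.7 -8.8  0.5]
near [421.1 284.9 446.9 308.6] [ 0.4133 -0.2669] [-0.   0.4 -0.5 -0.4]
near [254.5 169.5 291.5 199.9] [ 0.4163 -0.2654] [ 8.2  6.5 -8.4  0.5]
panL [231.5 195.4 266.5 230.2] [0.6226 0.1003] [-0.   2.8 -4.5 -2.7]
panL [339.5 266.  387.9 296.9] [0.6197 0.096 ] [10.9  3.1  0.  -2.7]
panR [330.5 203.2 364.6 238.5] [ 0.5834 -0.1085] [ 3.6  2.9 -0.  -2.8]
panR [265.9 221.6 304.5 245.5] [ 0.5881 -0.1083] [ 0.   2.1 -5.3 -1.9]
```

```bash
python3 - <<'E'
from h import *
print(off([.527,-.2835,.16]))
E
```

```text
[-351.3  190.1   76.9]
```

Call:
jog_arm(motion=[{"offset": [-30,16,5],"roll": 0,"hand": 60},{"offset": [-60,32,15],"roll": 0,"hand": 60},{"offset": [-95,51,22],"roll": 0,"hand": 60},{"offset": [-130,70,30],"roll": 0,"hand": 60},{"offset": [-165,89,40],"roll": 0,"hand": 60},{"offset": [-200,108,50],"roll": 0,"hand": 60},{"offset": [-235,127,60],"roll": 0,"hand": 60},{"offset": [-270,146,67],"roll": 0,"hand": 60},{"offset": [-305,165,72],"roll": 0,"hand": 60},{"offset": [-330,179,75],"roll": 0,"hand": 60},{"offset": [-351,190,77],"roll": 0,"hand": 60},{"offset": [-351,190,77],"roll": 0,"hand": 60},{"offset": [-351,190,77],"roll": 0,"hand": 60}])

```text
clock: 1.18
tool_pos: [0.5274, -0.2829, 0.16]
orientation: [180.0, -0.0, -154.1]
force: [0.0, 0.7, 0.4]
opening: 0.0604
```

```bash
python3 - <<'E'
from h import *
print(off([.527,-.2835,.065]),ctrl.get_obs()['tool_pos'],ctrl.get_obs()['orientation'],ctrl.get_obs()['joint_pos'].round(1))
a=snap('top')['img'][180:320,350:530]; b=snap('scene')['img'][90:230,170:350]
k=lambda i:cv2.resize(i,None,fx=4,fy=4,interpolation=cv2.INTER_CUBIC)[:,:,::-1]
cv2.imwrite('pics/p4.png',np.hstack([cv2.resize(k(a),(400,311)),cv2.resize(k(b),(400,311))]))
E
```

```text
[ 0.5 -0.5 95. ] [ 0.52738707 -0.28285771  0.15998002] [ 1.79958305e+02 -4.86323811e-02 -1.54086248e+02] [ -9.5  16.9 -15.3  -0.  -57.8 -54.6]
```

View pics/p4.png

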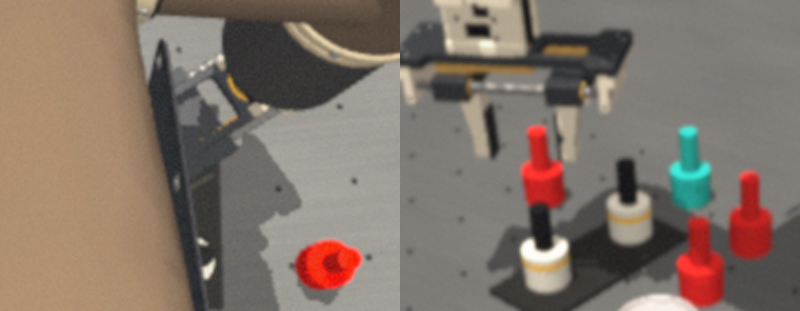

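```bash
python3 - <<'E'
from h import *
s=dict(np.load('last_scene.npz'))
for p in [(.5274,-.2829,.149),(.527,-.2835,.094),(.527,-.2835,.048)]:
    q=proj(s,p); print(q.round(1), ((q-[170,90])*2.222+[400,0]).round(0))
E
```

```text
[228.6 159.6] [530. 155.]
[231.7 182.9] [537. 206.]
[234.2 201.3] [543. 247.]
```

The scene crop shows the open fingers at (525,155), straight above the far can's stem top at (540,207). Both match the projections, so I'll descend and grip.

Call:
jog_arm(motion=[{"offset": [0,0,30],"roll": 0,"hand": 60},{"offset": [0,0,60],"roll": 0,"hand": 60},{"offset": [0,0,82],"roll": 0,"hand": 60},{"offset": [0,0,95],"roll": 0,"hand": 60},{"offset": [0,0,95],"roll": 0,"hand": 60},{"offset": [0,0,95],"roll": 0,"hand": 15},{"offset": [0,0,95],"roll": 0,"hand": 15},{"offset": [0,0,95],"roll": 0,"hand": 15},{"offset": [0,0,95],"roll": 0,"hand": 15},{"offset": [0,0,95],"roll": 0,"hand": 15},{"offset": [0,0,95],"roll": 0,"hand": 15},{"offset": [0,0,95],"roll": 0,"hand": 15},{"offset": [0,0,95],"roll": 0,"hand": 15}])

```text
clock: 2.37
tool_pos: [0.527, -0.2841, 0.0659]
orientation: [-180.0, 0.0, -154.2]
force: [-1.3, 1.7, 2.3]
opening: 0.0196
```

Call:
jog_arm(motion=[{"offset": [0,0,-15],"roll": 0,"hand": 15},{"offset": [0,0,-50],"roll": 0,"hand": 15},{"offset": [0,0,-90],"roll": 0,"hand": 15},{"offset": [0,0,-120],"roll": 0,"hand": 15},{"offset": [0,0,-135],"roll": 0,"hand": 15},{"offset": [0,0,-135],"roll": 0,"hand": 15},{"offset": [0,0,-135],"roll": 0,"hand": 15},{"offset": [0,0,-135],"roll": 0,"hand": 15}])

```text
clock: 3.03
tool_pos: [0.5258, -0.2836, 0.1987]
orientation: [179.9, -0.1, -154.3]
force: [-0.5, 0.1, -3.7]
opening: 0.0198
```

```bash
python3 - <<'E'
from h import *
f=[]
for i in range(4): s=snap('scene'); o=ctrl.get_obs(); f.append(o['force'])
print(np.round(f,2),o['tool_pos'],off([.622,.0945,.19],o))
E
```

```text
[[ 0.58  0.23 -2.5 ]
 [-0.04  0.27 -2.88]
 [-0.62  0.08 -3.14]
 [-0.54  0.67 -3.63]] [ 0.5262484  -0.28394849  0.19891411] [-250.8  299.2    8.9]
```

Call:
jog_arm(motion=[{"offset": [-12,14,0],"roll": 0,"hand": 15},{"offset": [-32,38,0],"roll": 0,"hand": 15},{"offset": [-56,67,0],"roll": 0,"hand": 15},{"offset": [-80,95,0],"roll": 0,"hand": 15},{"offset": [-104,124,0],"roll": 0,"hand": 15},{"offset": [-128,153,0],"roll": 0,"hand": 15},{"offset": [-152,181,0],"roll": 0,"hand": 15},{"offset": [-176,210,0],"roll": 0,"hand": 15},{"offset": [-200,239,0],"roll": 0,"hand": 15},{"offset": [-222,265,0],"roll": 0,"hand": 15},{"offset": [-240,287,0],"roll": 0,"hand": 15},{"offset": [-251,299,0],"roll": 0,"hand": 15},{"offset": [-251,299,0],"roll": 0,"hand": 15},{"offset": [-251,299,0],"roll": 0,"hand": 15},{"offset": [-251,299,0],"roll": 0,"hand": 15}])

```text
clock: 4.48
tool_pos: [0.6225, 0.0937, 0.1998]
orientation: [180.0, -0.1, -154.2]
force: [-0.4, 0.6, -3.1]
opening: 0.0195
```

```bash
python3 - <<'E'
from h import *
a=snap('top')['img'][170:290,190:370]; s=snap('scene');b=s['img'][160:320,260:460]
o=ctrl.get_obs(); print(o['tool_pos'],o['orientation'],o['force'],o['joint_pos'].round(0))
k=lambda i:cv2.resize(i,None,fx=4,fy=4,interpolation=cv2.INTER_CUBIC)[:,:,::-1]
cv2.imwrite('pics/p5.png',k(b))
for p in [(.622,.0945,.07),(*o['tool_pos'][:2],o['tool_pos'][2]-.057)]: print(((proj(s,p)-[260,160])*4).round(0))
E
```

```text
[0.62267849 0.09315596 0.20035392] [-1.79998186e+02 -3.63274828e-02 -1.54291905e+02] [ 0.30697514 -0.11387012 -3.21235445] [ 26.  18.  -8.   0. -64. -91.]
[431. 487.]
[434. 350.]
```

View pics/p5.png

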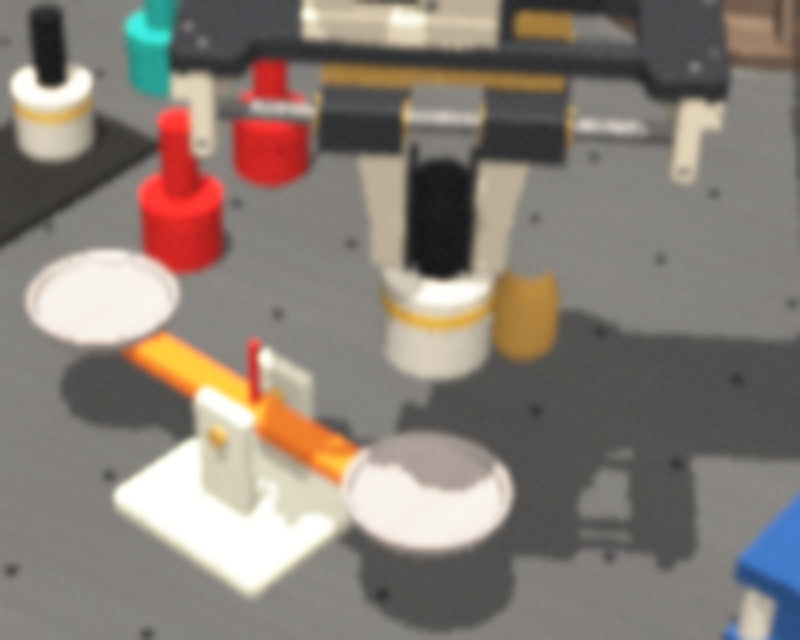

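The pan is at (428,490) against a prediction of (431,487), and the can hangs over it as expected. The wrist reads about 3.1 N, so this is probably the heavier one. I'll lower it, following the pan down.

Call:
jog_arm(motion=[{"offset": [0,0,15],"roll": 0,"hand": 15},{"offset": [0,0,35],"roll": 0,"hand": 15},{"offset": [0,0,55],"roll": 0,"hand": 15},{"offset": [0,0,68],"roll": 0,"hand": 15},{"offset": [0,0,75],"roll": 0,"hand": 15},{"offset": [0,0,79],"roll": 0,"hand": 15},{"offset": [0,0,83],"roll": 0,"hand": 15},{"offset": [0,0,87],"roll": 0,"hand": 15},{"offset": [0,0,91],"roll": 0,"hand": 15},{"offset": [0,0,95],"roll": 0,"hand": 15},{"offset": [0,0,98],"roll": 0,"hand": 15},{"offset": [0,0,101],"roll": 0,"hand": 15},{"offset": [0,0,103],"roll": 0,"hand": 15},{"offset": [0,0,103],"roll": 0,"hand": 15},{"offset": [0,0,103],"roll": 0,"hand": 15},{"offset": [0,0,103],"roll": 0,"hand": 15}])

```text
clock: 5.92
tool_pos: [0.6232, 0.0943, 0.0978]
orientation: [-180.0, 0.0, -154.2]
force: [1.1, -1.9, 0.3]
opening: 0.0196
```

```bash
python3 - <<'E'
from h import *
f=[]
for i in range(3): s=snap('scene','p6.png'); o=ctrl.get_obs(); f.append(o['force'])
print(np.round(f,2),o['tool_pos'])
E
```

```text
[[ 0.86 -3.12  0.54]
 [ 0.92 -2.6   0.88]
 [ 0.28 -2.57  0.32]] [0.62313065 0.09431157 0.09777797]
```

Call:
jog_arm(motion=[{"offset": [0,0,-2],"roll": 0,"hand": 15},{"offset": [0,0,-2],"roll": 0,"hand": 24},{"offset": [0,0,-2],"roll": 0,"hand": 32},{"offset": [0,0,-2],"roll": 0,"hand": 50},{"offset": [0,0,-2],"roll": 0,"hand": 50},{"offset": [0,0,-2],"roll": 0,"hand": 50},{"offset": [0,0,-2],"roll": 0,"hand": 50},{"offset": [0,0,-30],"roll": 0,"hand": 60},{"offset": [0,0,-60],"roll": 0,"hand": 60},{"offset": [0,0,-90],"roll": 0,"hand": 60},{"offset": [0,0,-105],"roll": 0,"hand": 60},{"offset": [0,0,-105],"roll": 0,"hand": 60}])

```text
clock: 7.07
tool_pos: [0.6251, 0.0948, 0.2073]
orientation: [-179.9, 0.4, -154.2]
force: [1.4, 0.4, 0.1]
opening: 0.0602
```

```bash
python3 - <<'E'
from h import *
s=snap('scene');b=s['img'][160:320,260:460]
o=ctrl.get_obs(); print(o['tool_pos'],o['force'],off([.4148,-.2662,.2],o))
cv2.imwrite('pics/p6.png',cv2.resize(b,None,fx=3,fy=3,interpolation=cv2.INTER_CUBIC)[:,:,::-1])
E
```

```text
[0.62397624 0.094623   0.20494324] [-0.25437384 -0.42415972 -1.08150692] [ 345.3 -234.     3.5]
```

View pics/p6.png

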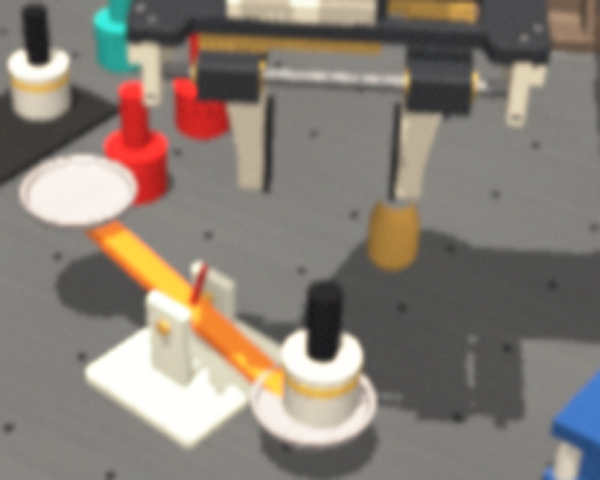

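The far can stands well inside the left pan, can at (322,380) in the crop, and the beam is tipped well down on that side. Next is the near can.

Call:
jog_arm(motion=[{"offset": [15,-10,0],"roll": 0,"hand": 60},{"offset": [42,-29,0],"roll": 0,"hand": 60},{"offset": [74,-50,0],"roll": 0,"hand": 60},{"offset": [106,-72,0],"roll": 0,"hand": 60},{"offset": [138,-94,0],"roll": 0,"hand": 60},{"offset": [170,-115,0],"roll": 0,"hand": 60},{"offset": [202,-137,0],"roll": 0,"hand": 60},{"offset": [234,-159,0],"roll": 0,"hand": 60},{"offset": [266,-180,0],"roll": 0,"hand": 60},{"offset": [298,-202,5],"roll": 0,"hand": 60},{"offset": [325,-220,15],"roll": 0,"hand": 60},{"offset": [345,-234,25],"roll": 0,"hand": 60},{"offset": [345,-234,35],"roll": 0,"hand": 60},{"offset": [345,-234,40],"roll": 0,"hand": 60},{"offset": [345,-234,40],"roll": 0,"hand": 60},{"offset": [345,-234,40],"roll": 0,"hand": 60}])

```text
clock: 8.45
tool_pos: [0.4142, -0.266, 0.1622]
orientation: [180.0, -0.0, -154.2]
force: [0.5, -0.1, 0.3]
opening: 0.0601
```

```bash
python3 - <<'E'
from h import *
o=ctrl.get_obs(); print(o['tool_pos'],o['orientation'],off([.4148,-.2662,.065],o))
E
```

```text
[ 0.41422973 -0.26597673  0.16220856] [ 1.79968802e+02 -4.79428363e-02 -1.54189162e+02] [-0.5 -0.5 97.2]
```

Call:
jog_arm(motion=[{"offset": [0,0,30],"roll": 0,"hand": 60},{"offset": [0,0,60],"roll": 0,"hand": 60},{"offset": [0,0,84],"roll": 0,"hand": 60},{"offset": [0,0,97],"roll": 0,"hand": 60},{"offset": [0,0,97],"roll": 0,"hand": 60},{"offset": [0,0,97],"roll": 0,"hand": 15},{"offset": [0,0,97],"roll": 0,"hand": 15},{"offset": [0,0,97],"roll": 0,"hand": 15},{"offset": [0,0,97],"roll": 0,"hand": 15},{"offset": [0,0,97],"roll": 0,"hand": 15},{"offset": [0,0,97],"roll": 0,"hand": 15},{"offset": [0,0,97],"roll": 0,"hand": 15},{"offset": [0,0,97],"roll": 0,"hand": 15}])

```text
clock: 9.53
tool_pos: [0.4142, -0.2666, 0.0659]
orientation: [-180.0, 0.0, -154.2]
force: [-0.3, 1.3, 4.1]
opening: 0.0196
```

Call:
jog_arm(motion=[{"offset": [0,0,-15],"roll": 0,"hand": 15},{"offset": [0,0,-50],"roll": 0,"hand": 15},{"offset": [0,0,-90],"roll": 0,"hand": 15},{"offset": [0,0,-125],"roll": 0,"hand": 15},{"offset": [0,0,-145],"roll": 0,"hand": 15},{"offset": [0,0,-145],"roll": 0,"hand": 15},{"offset": [0,0,-145],"roll": 0,"hand": 15},{"offset": [0,0,-145],"roll": 0,"hand": 15}])

```text
clock: 10.2
tool_pos: [0.4132, -0.2661, 0.2095]
orientation: [179.9, -0.0, -154.3]
force: [-0.2, 0.9, -2.4]
opening: 0.0195
```

```bash
python3 - <<'E'
from h import *
f=[]
for i in range(3): s=snap('scene'); o=ctrl.get_obs(); f.append(o['force'])
print(np.round(f,2),o['tool_pos'],off([.5855,-.1015,.21],o),o['clock'])
E
```

```text
[[-0.13 -0.21 -2.25]
 [-0.05  0.42 -1.81]
 [ 0.42  0.1  -1.86]] [ 0.41320839 -0.26626013  0.20909938] [-226.8   73.5   -1.3] 10.35
```

Call:
jog_arm(motion=[{"offset": [-15,5,0],"roll": 0,"hand": 15},{"offset": [-42,14,0],"roll": 0,"hand": 15},{"offset": [-78,25,0],"roll": 0,"hand": 15},{"offset": [-114,37,0],"roll": 0,"hand": 15},{"offset": [-150,49,0],"roll": 0,"hand": 15},{"offset": [-185,60,0],"roll": 0,"hand": 15},{"offset": [-212,69,0],"roll": 0,"hand": 15},{"offset": [-227,74,0],"roll": 0,"hand": 15},{"offset": [-227,74,0],"roll": 0,"hand": 15},{"offset": [-227,74,0],"roll": 0,"hand": 15},{"offset": [-227,74,0],"roll": 0,"hand": 15}])

```text
clock: 11.27
tool_pos: [0.5854, -0.1016, 0.2096]
orientation: [180.0, -0.1, -154.2]
force: [-0.3, -0.8, -1.0]
opening: 0.0197
```

```bash
python3 - <<'E'
from h import *
s=snap('scene');b=s['img'][120:320,240:460]
o=ctrl.get_obs(); print(o['tool_pos'],o['force'],off([.586,-.1005,.21],o))
cv2.imwrite('pics/p7.png',cv2.resize(b,None,fx=3,fy=3,interpolation=cv2.INTER_CUBIC)[:,:,::-1])
for p in [(.585,-.0985,.098),(*o['tool_pos'][:2],o['tool_pos'][2]-.057)]: print(((proj(s,p)-[240,120])*3).round(0))
E
```

```text
[ 0.58536539 -0.10182855  0.21006265] [-0.24801988 -0.08984777 -0.45236314] [-1.1  0.9  0.1]
[141. 306.]
[131. 230.]
```

View pics/p7.png

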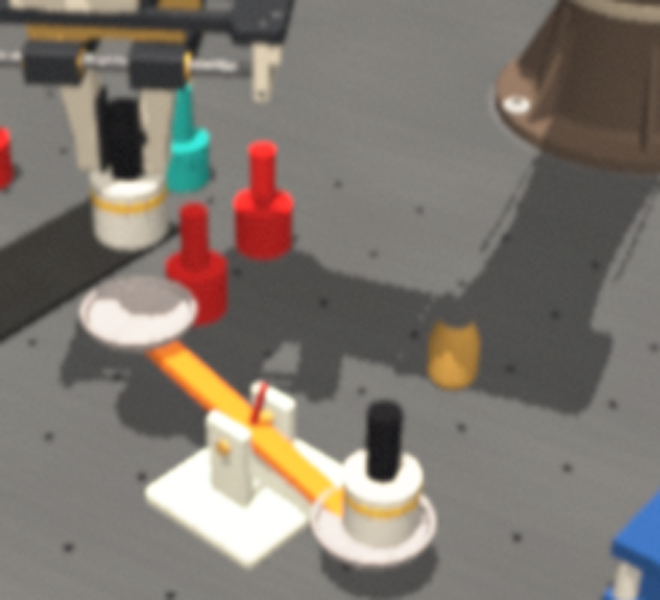

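The raised right pan is at (138,311), within 2 px (about 2 mm) of prediction, and the light can hangs above it. Lowering now.

Call:
jog_arm(motion=[{"offset": [0,1,12],"roll": 0,"hand": 15},{"offset": [0,1,30],"roll": 0,"hand": 15},{"offset": [0,1,45],"roll": 0,"hand": 15},{"offset": [0,1,53],"roll": 0,"hand": 15},{"offset": [0,1,58],"roll": 0,"hand": 15},{"offset": [0,1,62],"roll": 0,"hand": 15},{"offset": [0,1,66],"roll": 0,"hand": 15},{"offset": [0,1,70],"roll": 0,"hand": 15},{"offset": [0,1,73],"roll": 0,"hand": 15},{"offset": [0,1,75],"roll": 0,"hand": 15},{"offset": [0,1,75],"roll": 0,"hand": 15},{"offset": [0,1,75],"roll": 0,"hand": 15},{"offset": [0,1,75],"roll": 0,"hand": 15},{"offset": [0,1,75],"roll": 0,"hand": 15}])

```text
clock: 12.48
tool_pos: [0.5861, -0.1002, 0.1358]
orientation: [-180.0, 0.0, -154.2]
force: [0.3, -0.8, 0.2]
opening: 0.0189
```

```bash
python3 - <<'E'
from h import *
f=[]
for i in range(4): s=snap('scene'); o=ctrl.get_obs(); f.append(o['force'])
print(np.round(f,2),o['tool_pos'])
E
```

```text
[[ 0.76 -1.51 -0.25]
 [ 0.91 -1.46  0.27]
 [ 0.99 -0.81 -0.19]
 [ 0.24 -1.22  0.87]] [ 0.58602236 -0.10021528  0.1357425 ]
```

Fully borne by the pan. I'll release, rise, and let it settle for more than 1 s.

Call:
jog_arm(motion=[{"offset": [0,0,0],"roll": 0,"hand": 24},{"offset": [0,0,0],"roll": 0,"hand": 32},{"offset": [0,0,0],"roll": 0,"hand": 50},{"offset": [0,0,0],"roll": 0,"hand": 50},{"offset": [0,0,0],"roll": 0,"hand": 50},{"offset": [0,0,-15],"roll": 0,"hand": 50},{"offset": [0,0,-45],"roll": 0,"hand": 50},{"offset": [0,0,-75],"roll": 0,"hand": 60},{"offset": [0,0,-95],"roll": 0,"hand": 60},{"offset": [0,0,-95],"roll": 0,"hand": 60},{"offset": [0,0,-95],"roll": 0,"hand": 60},{"offset": [0,0,-95],"roll": 0,"hand": 60},{"offset": [0,0,-95],"roll": 0,"hand": 60},{"offset": [0,0,-95],"roll": 0,"hand": 60},{"offset": [0,0,-95],"roll": 0,"hand": 60},{"offset": [0,0,-95],"roll": 0,"hand": 60},{"offset": [0,0,-95],"roll": 0,"hand": 60},{"offset": [0,0,-95],"roll": 0,"hand": 60},{"offset": [0,0,-95],"roll": 0,"hand": 60},{"offset": [0,0,-95],"roll": 0,"hand": 60}])

```text
clock: 14.35
tool_pos: [0.5858, -0.1003, 0.2306]
orientation: [-180.0, 0.0, -154.2]
force: [-0.4, 0.0, -0.6]
opening: 0.06
```

```bash
python3 - <<'E'
from h import *
s=snap('scene');b=s['img'][160:360,240:540]
o=ctrl.get_obs(); print(o['tool_pos'],o['force'],o['clock'])
cv2.imwrite('pics/p8.png',cv2.resize(b,None,fx=2.6,fy=2.6,interpolation=cv2.INTER_CUBIC)[:,:,::-1])
for p in [(.622,.0945,.098),(.622,.0945,.144),(.5335,.2658,.05),(.5385,.2674,.05)]: print(((proj(s,p)-[240,160])*2.6).round(0))
E
```

```text
[ 0.58584675 -0.1002263   0.23057562] [ 9.17788738e-01 -7.23206453e-01  7.79817666e-04] 14.4
[334. 284.]
[337. 227.]
[629. 356.]
[629. 361.]
```

View pics/p8.png

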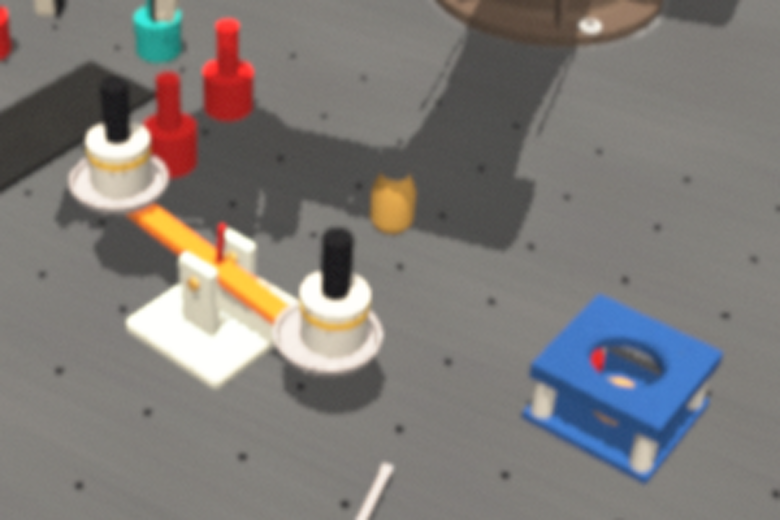

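The left side dropped clearly: left can at (336,320), low, and right can at (118,165), high. The heavier is therefore the left one, the first I placed, and the wrist readings of about 3.1 N and 1.9 N agree. I'll take it now.

```bash
python3 - <<'E'
from h import *
o=ctrl.get_obs(); print(off([.6237,.097,.2306],o),off([.6237,.097,.110],o))
E
```

```text
[-119.8  161.2   -0. ] [-119.8  161.2  120.6]
```

Call:
jog_arm(motion=[{"offset": [-10,13,0],"roll": 0,"hand": 60},{"offset": [-30,40,0],"roll": 0,"hand": 60},{"offset": [-54,72,0],"roll": 0,"hand": 60},{"offset": [-78,104,0],"roll": 0,"hand": 60},{"offset": [-100,134,0],"roll": 0,"hand": 60},{"offset": [-114,153,0],"roll": 0,"hand": 60},{"offset": [-120,161,0],"roll": 0,"hand": 60},{"offset": [-120,161,0],"roll": 0,"hand": 60},{"offset": [-120,161,0],"roll": 0,"hand": 60},{"offset": [-120,161,25],"roll": 0,"hand": 60},{"offset": [-120,161,55],"roll": 0,"hand": 60},{"offset": [-120,161,85],"roll": 0,"hand": 60},{"offset": [-120,161,108],"roll": 0,"hand": 60},{"offset": [-120,161,120],"roll": 0,"hand": 60},{"offset": [-120,161,120],"roll": 0,"hand": 60},{"offset": [-120,161,120],"roll": 0,"hand": 60}])

```text
clock: 15.73
tool_pos: [0.6242, 0.096, 0.111]
orientation: [-180.0, -0.0, -154.3]
force: [0.6, -0.4, 0.4]
opening: 0.06
```

Call:
jog_arm(motion=[{"offset": [0,0,0],"roll": 0,"hand": 40},{"offset": [0,0,0],"roll": 0,"hand": 30},{"offset": [0,0,0],"roll": 0,"hand": 24},{"offset": [0,0,0],"roll": 0,"hand": 15},{"offset": [0,0,0],"roll": 0,"hand": 15},{"offset": [0,0,0],"roll": 0,"hand": 15},{"offset": [0,0,0],"roll": 0,"hand": 15},{"offset": [0,0,0],"roll": 0,"hand": 15},{"offset": [0,0,0],"roll": 0,"hand": 15}])

```text
clock: 16.48
tool_pos: [0.6239, 0.097, 0.1106]
orientation: [-180.0, 0.0, -154.2]
force: [0.3, 0.6, -0.9]
opening: 0.0198
```

Call:
jog_arm(motion=[{"offset": [0,0,-3],"roll": 0,"hand": 15},{"offset": [0,0,-7],"roll": 0,"hand": 15},{"offset": [0,0,-11],"roll": 0,"hand": 15},{"offset": [0,0,-15],"roll": 0,"hand": 15},{"offset": [0,0,-19],"roll": 0,"hand": 15},{"offset": [0,0,-22],"roll": 0,"hand": 15},{"offset": [0,0,-25],"roll": 0,"hand": 15},{"offset": [0,0,-28],"roll": 0,"hand": 15},{"offset": [0,0,-31],"roll": 0,"hand": 15},{"offset": [0,0,-36],"roll": 0,"hand": 15},{"offset": [0,0,-50],"roll": 0,"hand": 15},{"offset": [0,0,-70],"roll": 0,"hand": 15},{"offset": [0,0,-85],"roll": 0,"hand": 15},{"offset": [0,0,-90],"roll": 0,"hand": 15},{"offset": [0,0,-90],"roll": 0,"hand": 15},{"offset": [0,0,-90],"roll": 0,"hand": 15}])

```text
clock: 17.82
tool_pos: [0.6235, 0.0969, 0.2001]
orientation: [180.0, -0.0, -154.2]
force: [0.3, -0.3, -3.8]
opening: 0.0194
```

```bash
python3 - <<'E'
from h import *
o=ctrl.get_obs(); print(o['force'],o['tool_pos'],off([.5365,.2665,.17],o),o['joint_pos'].round(0))
E
```

```text
[ 0.25693703 -0.34063918 -3.81576588] [0.62353224 0.09691766 0.2001094 ] [  4.7 190.5  30.2] [ 27.  18.  -8.  -0. -64. -91.]
```

Call:
jog_arm(motion=[{"offset": [0,12,0],"roll": 0,"hand": 15},{"offset": [1,36,0],"roll": 0,"hand": 15},{"offset": [2,72,0],"roll": 0,"hand": 15},{"offset": [3,108,0],"roll": 0,"hand": 15},{"offset": [4,144,5],"roll": 0,"hand": 15},{"offset": [5,172,20],"roll": 0,"hand": 15},{"offset": [5,186,35],"roll": 0,"hand": 15},{"offset": [5,190,47],"roll": 0,"hand": 15},{"offset": [5,190,50],"roll": 0,"hand": 15},{"offset": [5,190,50],"roll": 0,"hand": 15},{"offset": [5,190,50],"roll": 0,"hand": 15},{"offset": [5,190,50],"roll": 0,"hand": 15}])

```text
clock: 18.82
tool_pos: [0.5374, 0.2655, 0.1512]
orientation: [-180.0, 0.0, -154.3]
force: [0.3, 0.8, -3.0]
opening: 0.0193
```

```bash
python3 - <<'E'
from h import *
t=snap('top'); s=snap('scene'); o=ctrl.get_obs(); print(o['force'],o['tool_pos'])
k=lambda i:cv2.resize(i,None,fx=4,fy=4,interpolation=cv2.INTER_CUBIC)[:,:,::-1]
cv2.imwrite('pics/p9.png',np.hstack([k(t['img'][200:340,110:200+10]),k(s['img'][200:340,430:530])]))
p=o['tool_pos'];foot=(p[0],p[1],p[2]-.057)
print('top',((proj(t,foot)-[110,200])*4).round(0),'scene',((proj(s,foot)-[430,200])*4+[400,0]).round(0), 'cantop',((proj(s,(p[0],p[1],p[2]-.017))-[430,200])*4+[400,0]).round(0))
E
```

```text
[-0.72305684 -0.69381387 -3.47366624] [0.53743007 0.26553904 0.15134074]
top [218. 238.] scene [623. 313.] cantop [641. 237.]
```

View pics/p9.png

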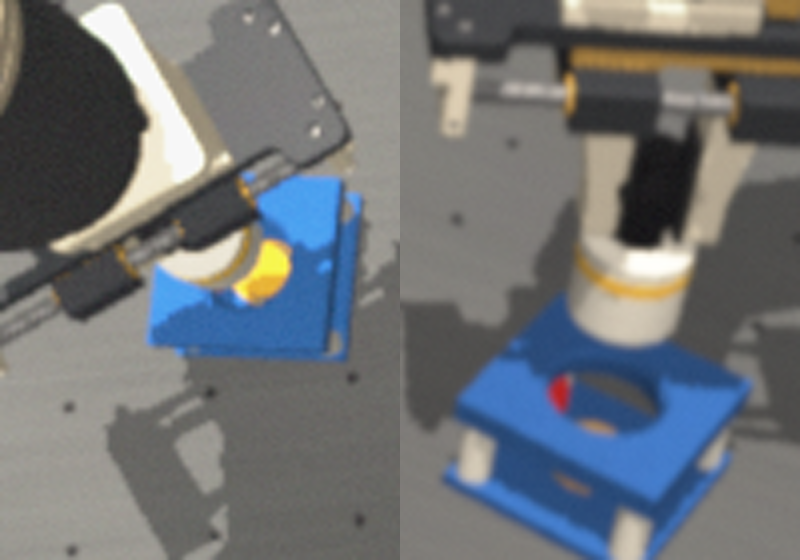

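```bash
python3 - <<'E'
from h import *
t=dict(np.load('last_top.npz')); s=dict(np.load('last_scene.npz')); o=ctrl.get_obs(); p=o['tool_pos']; x,y,z=p
f=z-.057
cyl=np.r_[circ(x,y,f,.019),circ(x,y,f+.003,.022),circ(x,y,f+.04,.022)]
print('top can box',((box(t,cyl).reshape(2,2)-[110,200])*4+1.5).round(0),'scene',((box(s,cyl).reshape(2,2)-[430,200])*4+[401.5,1.5]).round(0))
h=ray(s,430+(206.5+.5)/4-.5,200+397.5/4-.5,.05); print('hole scene',h)
for q in (h,(.5335,.2658,.05)):
  print('hole box (r 26.25 rim) top',((box(t,circ(q[0],q[1],.05,.02625)).reshape(2,2)-[110,200])*4+1.5).round(0),'scene',((box(s,circ(q[0],q[1],.05,.02625)).reshape(2,2)-[430,200])*4+[401.5,1.5]).round(0))
  c=np.array([[q[0],q[1],.05]])
# overlay outlines into a picture
k=lambda i:np.ascontiguousarray(cv2.resize(i,None,fx=4,fy=4,interpolation=cv2.INTER_CUBIC)[:,:,::-1])
a=k(t['img'][200:340,110:210]); b=k(s['img'][200:340,430:530])
for S,im,w in((t,a,[110,200]),(s,b,[430,200])):
  for C,col in((cyl[:60],(0,255,0)),(cyl[120:],(0,255,0)),(circ(h[0],h[1],.05,.02325),(255,0,255)),(circ(.5335,.2658,.05,.02325),(0,255,255))):
    P=np.array([(proj(S,q)-w)*4+1.5 for q in C]).round().astype(int); cv2.polylines(im,[P],True,col,1)
cv2.imwrite('pics/p10.png',np.hstack([a,b]))
E
```

```text
top can box [[146. 179.]
 [262. 282.]] scene [[570. 204.]
 [700. 347.]]
hole scene [0.53890715 0.26628252 0.05      ]
hole box (r 26.25 rim) top [[193. 201.]
 [295. 302.]] scene [[542. 354.]
 [671. 442.]]
hole box (r 26.25 rim) top [[194. 211.]
 [297. 312.]] scene [[546. 347.]
 [674. 433.]]
```

View pics/p10.png

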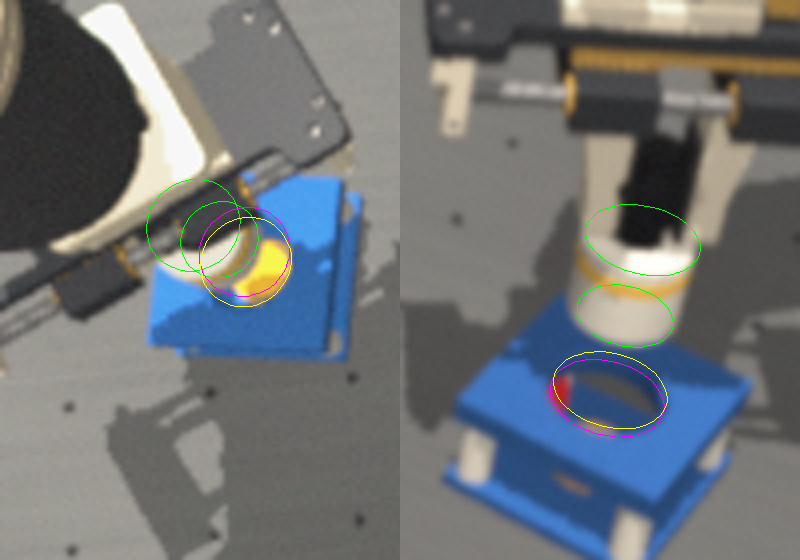

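Both views agree once their camera offsets are removed: the top view shows can and hole both about 3.6 mm low in x. The can foot is within about 1.5 mm of the hole axis. I'll nudge it 1.3 mm in y and enter the mouth down to just above the jaws.

Call:
jog_arm(motion=[{"offset": [-0.6,1.2,10],"roll": 0,"hand": 15},{"offset": [-0.6,1.2,25],"roll": 0,"hand": 15},{"offset": [-0.6,1.2,36],"roll": 0,"hand": 15},{"offset": [-0.6,1.2,42],"roll": 0,"hand": 15},{"offset": [-0.6,1.2,45],"roll": 0,"hand": 15},{"offset": [-0.6,1.2,48],"roll": 0,"hand": 15},{"offset": [-0.6,1.2,51],"roll": 0,"hand": 15},{"offset": [-0.6,1.2,53],"roll": 0,"hand": 15},{"offset": [-0.6,1.2,53],"roll": 0,"hand": 15},{"offset": [-0.6,1.2,53],"roll": 0,"hand": 15}])

```text
clock: 19.75
tool_pos: [0.5369, 0.2672, 0.0977]
orientation: [180.0, 0.0, -154.2]
force: [-0.2, 0.0, -3.4]
opening: 0.0194
```

Call:
jog_arm(motion=[{"offset": [0,0,1.5],"roll": 0,"hand": 15},{"offset": [0,0,3],"roll": 0,"hand": 15},{"offset": [0,0,4.5],"roll": 0,"hand": 15},{"offset": [0,0,6],"roll": 0,"hand": 15},{"offset": [0,0,7],"roll": 0,"hand": 15},{"offset": [0,0,8],"roll": 0,"hand": 15},{"offset": [0,0,8],"roll": 0,"hand": 15}])

```text
clock: 20.33
tool_pos: [0.5372, 0.2673, 0.09]
orientation: [-180.0, 0.0, -154.2]
force: [-0.3, -1.8, 3.5]
opening: 0.0191
```

Call:
jog_arm(motion=[{"offset": [0,0,1],"roll": 0,"hand": 15},{"offset": [0,0,2],"roll": 0,"hand": 15},{"offset": [0,0,3],"roll": 0,"hand": 15},{"offset": [0,0,4],"roll": 0,"hand": 15},{"offset": [0,0,4],"roll": 0,"hand": 15}])

```text
clock: 20.75
tool_pos: [0.5374, 0.2674, 0.0862]
orientation: [-180.0, 0.1, -154.2]
force: [0.0, -1.2, 5.9]
opening: 0.0193
```

Call:
jog_arm(motion=[{"offset": [0,0,1],"roll": 0,"hand": 15},{"offset": [0,0,2],"roll": 0,"hand": 15},{"offset": [0,0,3],"roll": 0,"hand": 15},{"offset": [0,0,4],"roll": 0,"hand": 15},{"offset": [0,0,4],"roll": 0,"hand": 15}])

```text
clock: 21.17
tool_pos: [0.5372, 0.2673, 0.0817]
orientation: [-180.0, 0.0, -154.2]
force: [2.1, -2.3, 2.5]
opening: 0.0196
```

Call:
jog_arm(motion=[{"offset": [0,0,0.7],"roll": 0,"hand": 15},{"offset": [0,0,1.3],"roll": 0,"hand": 15},{"offset": [0,0,2],"roll": 0,"hand": 15},{"offset": [0,0,2],"roll": 0,"hand": 15}])

```text
clock: 21.5
tool_pos: [0.5369, 0.2673, 0.0794]
orientation: [180.0, 0.0, -154.2]
force: [1.5, -1.5, 1.9]
opening: 0.0195
```

Call:
jog_arm(motion=[{"offset": [0,0,0.7],"roll": 0,"hand": 15},{"offset": [0,0,1.3],"roll": 0,"hand": 15},{"offset": [0,0,2],"roll": 0,"hand": 15},{"offset": [0,0,2],"roll": 0,"hand": 15}])

```text
clock: 21.83
tool_pos: [0.5367, 0.2672, 0.0773]
orientation: [180.0, -0.0, -154.2]
force: [0.9, -0.6, 2.5]
opening: 0.0197
```

Call:
jog_arm(motion=[{"offset": [0,0,0.7],"roll": 0,"hand": 15},{"offset": [0,0,1.3],"roll": 0,"hand": 15},{"offset": [0,0,1.3],"roll": 0,"hand": 15}])

```text
clock: 22.08
tool_pos: [0.537, 0.2673, 0.0772]
orientation: [-180.0, 0.0, -154.2]
force: [-1.5, -2.5, 11.4]
opening: 0.0195
```

The hard end is at TCP z 0.0772, about 30 mm deep, and the force jumped to 11 N. I'll lean to about 18 N and hold.

Call:
jog_arm(motion=[{"offset": [0,0,0.4],"roll": 0,"hand": 15},{"offset": [0,0,0.8],"roll": 0,"hand": 15},{"offset": [0,0,0.8],"roll": 0,"hand": 15},{"offset": [0,0,0.8],"roll": 0,"hand": 15},{"offset": [0,0,0.8],"roll": 0,"hand": 15}])

```text
clock: 22.5
tool_pos: [0.5371, 0.2673, 0.0772]
orientation: [-180.0, 0.1, -154.2]
force: [-3.8, -3.2, 16.9]
opening: 0.0194
```

```bash
python3 - <<'E'
from h import *
f=[]
for i in range(4): s=snap('scene'); o=ctrl.get_obs(); f.append(o['force'])
print(np.round(f,2),o['tool_pos'],o['opening'])
E
```

```text
[[-3.71 -3.22 18.07]
 [-4.27 -2.48 17.85]
 [-3.69 -3.02 17.77]
 [-2.81 -3.23 17.03]] [0.53707706 0.26731936 0.07720229] 0.019798611145938932
```

It held about 17.7 N for over 0.5 s with no slip. I'll ease off, open and withdraw.

Call:
jog_arm(motion=[{"offset": [0,0,-0.8],"roll": 0,"hand": 15},{"offset": [0,0,-1.6],"roll": 0,"hand": 15},{"offset": [0,0,-1.6],"roll": 0,"hand": 24},{"offset": [0,0,-1.6],"roll": 0,"hand": 32},{"offset": [0,0,-1.6],"roll": 0,"hand": 50},{"offset": [0,0,-1.6],"roll": 0,"hand": 50},{"offset": [0,0,-1.6],"roll": 0,"hand": 50},{"offset": [0,0,-1.6],"roll": 0,"hand": 50},{"offset": [0,0,-20],"roll": 0,"hand": 50},{"offset": [0,0,-50],"roll": 0,"hand": 50},{"offset": [0,0,-85],"roll": 0,"hand": 50},{"offset": [0,0,-120],"roll": 0,"hand": 50},{"offset": [0,0,-150],"roll": 0,"hand": 50},{"offset": [0,0,-150],"roll": 0,"hand": 50},{"offset": [0,0,-150],"roll": 0,"hand": 50}])

```text
clock: 23.95
tool_pos: [0.5375, 0.2679, 0.2277]
orientation: [179.9, 0.2, -154.2]
force: [0.1, 0.1, -1.0]
opening: 0.0502
```

```bash
python3 - <<'E'
from h import *
s=snap('scene','p11.png'); o=ctrl.get_obs(); print(o['tool_pos'],o['force'],o['clock'])
cv2.imwrite('pics/p11.png',cv2.resize(s['img'][140:400,160:540],None,fx=2.1,fy=2.1,interpolation=cv2.INTER_CUBIC)[:,:,::-1])
for d in (.026,.030,.034): print(d,((proj(s,(.5372,.2673,.05-d+.086))-[160,140])*2.1).round(0))
E
```

```text
[0.53667436 0.26731104 0.22581584] [-0.0520386  -0.44195033  0.14888639] 24.0
0.026 [690. 276.]
0.03 [689. 280.]
0.034 [688. 284.]
```

View pics/p11.png

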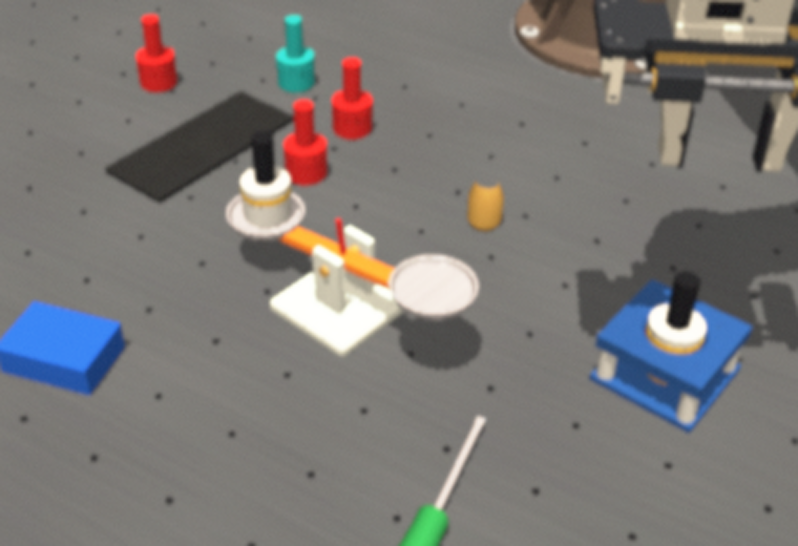

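The heavy can stands upright in the socket, stem top at (685,280) against a prediction of (689,280). The light can stands on the right pan at (265,195). The lens, driver and slide box are undisturbed and the gripper is clear, so I'm handing in.

```bash
python3 -c "
from plant import order; print(order.close_job())"
```

```text
the job is handed in; nothing more can be done
None
```

The heavier counterweight is in the blue socket, seated on its stop, and the lighter one is still standing on the right pan. The job was handed in at about 24 s on the robot's clock, well under the 72 s limit.

- **Weighing:** I put the counterweight from the far end of the mat on the left pan and the other on the right, then let go of both. Once the beam had settled, the left side was clearly down. The wrist force agreed, reading about 3.1 N for the left one and 1.9 N for the right.
- **Seating:** I pushed the left one past the jaws and felt the hard end about 30 mm below the mouth. I leaned on it at about 17.7 N for over 0.5 s without slipping, then let go. The force on the stop itself was not measured; I estimate about 15 N, inside the 8 to 30 N range.
- **Last picture:** The can stands upright in the socket, its stem top within about 4 px of where a 30 mm depth puts it. The lens, driver and slide box look untouched, and the gripper was well clear.
- **Disagreements:** The two cameras differed by about 4–5 mm in x, so I placed the can over the socket by its position relative to the hole. It entered without side force.

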